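# Fit the turned roller on its axle stand

### The job

Set the turned wooden roller on edge in the empty rest between the two inner plates of the axle stand and let go of it. Then push the steel axle along its trough, through the plates and the roller's bore, until its flat end is flush with the face of the outer plate. Leave the other things on the bench where they are.

Things in the scene. Friction and masses are not known exactly. Their poses are not given: they have to be found in the camera images.
- stand: Fixed axle stand on a 12 mm wooden base: 90 mm wide (x) from y = -60 to +90 mm, then 56 mm wide to y = +220. Origin on the bench under the middle of its roller rest; z up; y along the axle line, from the rest towards the trough (roughly to the robot's right).
- cradle (a point): Where the seated roller's centre lies: 52 mm above the bench, midway between the two inner plates, which face each other 43 mm apart (at 21.5 to 33.5 mm either side of here along y; 50 mm wide, tops 68 mm above the bench). The 90-degree wooden rest between them reaches at most 36 mm above the bench. Axes as the stand's.
- entry (a point): Centre of the outer plate's hole, at the face towards the trough: stand y = +75 mm, 52 mm above the bench. Axes as the stand's. The outer plate is like the inner ones: 12 mm thick, 50 mm wide, top 68 mm above the bench. All three have 16 mm holes on one line. The axle goes in here along the stand's -y.
- trough (a point): Middle of the V trough of steel angle that carries the axle on the hole line, 52 mm above the bench. The trough runs 69 mm either way along the stand's y; its edges lie 49 mm above the bench, 3 mm below the axle's centre line, so the upper half of the axle's end stands free above it.
- roller: Loose turned pale wooden roller, 62 mm diameter, 35 mm wide, 22 mm brass-bushed through bore, about 0.12 kg. Origin at its centre; y is the bore's axis, level (either way round is the same). Starts on edge, its centre 46 mm above the bench, in a small wooden rest 92 mm (across the bore) by 56 mm, at most 30 mm high. Grip it from above across its diameter.
- axle: Loose plain steel axle, 14 mm diameter, 122 mm long, no head, about 0.14 kg. Starts lying in the trough on the hole line, its tip 8 to 30 mm short of the outer plate. Origin at its middle; y points along it from tip to tail.
- axle_tip (a point): Tapered end of the axle (leading end; 7 mm diameter at its end, full 14 mm after 8 mm).
- axle_tail (a point): Flat end of the axle, the one to push on. When it is flush with the outer plate's face the tip stands out 13 mm beyond the farthest plate.
- lathe_lever (a point): Tip of a fixed lever of the lathe's tailstock that sticks out towards the robot above the bench, at 200 to 270 mm height and 60 mm wide (y), running back away from the robot. Keep the gripper and wrist on the robot's side of it.
- faceplate: Bystander, loose: a steel faceplate, a disc 82 mm across with a hub, 32 mm high. Origin at its underside, near its middle. Leave alone.
- bobbin: Bystander, loose: a turned pale wooden bobbin standing upright, 45 mm across, 66 mm high. Origin at its underside, near its middle. Leave alone.
- finial: Bystander, loose: a turned dark wooden finial lying down, 119 mm long. Origin at its underside, near its middle. Leave alone.
- sand_block: Bystander, loose: a cork sanding block, 52x98x24 mm. Origin at its underside, near its middle. Leave alone.
- chuck_key: Bystander, loose: a steel T-handled key lying flat, 75x90x13 mm. Origin at its underside, near its middle. Leave alone.
- knob_blank: Bystander, loose: a turned dark wooden knob, 46 mm across, 41 mm high. Origin at its underside, near its middle. Leave alone.
- masking_tape: Bystander, loose: a roll of pale tape lying flat, 68 mm across, 24 mm high. Origin at its underside, near its middle. Leave alone.
- old_skew: Bystander, loose: a chisel with a turned handle, 310 mm long, 34 mm thick. Origin at its underside, near its middle. Leave alone.
Things that resemble listed ones, but are neither listed nor needed, are in the scene too. Leave any pink or red look-alike of the roller alone.

How it is judged (in metres and radians):
On the way:
1. the roller sits released in the stand's rest, with the axle still clear of it (x of roller in the frame of cradle between -0.005 and 0.005 m and y of roller in the frame of cradle between -0.007 and 0.007 m and z of roller in the frame of cradle between -0.005 and 0.005 m and angle between the y axis of roller and the y axis of stand, either way round below 0.15 rad and contact force between the fingers and roller below 0.1 N and linear speed of roller below 0.02 m/s and y of axle_tip in the frame of cradle above 0.03 m), for 0.2 s.
At the end, for the whole second after the job is handed in: The roller's centre is within 5 mm across and in height, and 7 mm along the axle, of the cradle point, its axis within 0.15 rad of the stand's; the axle lies in the holes (both ends within 4 mm of the hole line) with its flat end within 6 mm of flush with the outer plate's face; both at rest (x of roller in the frame of cradle between -0.005 and 0.005 m and y of roller in the frame of cradle between -0.007 and 0.007 m and z of roller in the frame of cradle between -0.005 and 0.005 m and angle between the y axis of roller and the y axis of stand, either way round below 0.15 rad and y of axle_tail in the frame of entry between -0.006 and 0.006 m and x of axle_tip in the frame of entry between -0.004 and 0.004 m and z of axle_tip in the frame of entry between -0.004 and 0.004 m and x of axle_tail in the frame of entry between -0.004 and 0.004 m and z of axle_tail in the frame of entry between -0.004 and 0.004 m and linear speed of each of roller, axle below 0.02 m/s); the robot touches nothing.
It fails at once if a bystander is moved by more than 3 cm (distance of any of faceplate, bobbin, finial, sand_block, chuck_key, knob_blank, masking_tape, old_skew from where it was at the start of the episode above 0.03 m).
It also fails if it takes over 61 s, if anything falls off the work surface, if the arm or the gripper's body presses on something with over 40 N, if the wrist force passes 120 N, or if a joint passes its speed limit or range.

### The arm

A 7-joint arm with a two-finger parallel gripper is mounted at the origin on a cart in front of the work surface, level with it; the furniture and walls round the work are solid. World frame = base frame: x ahead of the robot, y to its left, z up, the work surface at z = 0. Lengths are in m, angles in degrees, forces in N, time in s.
With the tool pointing down it reaches from about 0.425 to 0.875 m from the base axis. Payload 4.7 kg.
Tool frame: the origin (TCP) lies on the centre line of the jaws, within the pads' length; the fingertips stand 14 mm ahead of it and the grasp point (between the pads) lies 5 mm behind it; z points along the fingers, y is the line along which they close (so a half turn about z gives the same grasp; the last joint's range is limited). The gripper opens to 87 mm and grips with 3 to 60 N. Pads are 19 mm wide; open, the fingers measure 117 mm over their backs; the gripper's body (75 mm by 190 mm) begins 51 mm behind the grasp point.
Start: joints at [74.318, 18.392, -4.016, 83.108, 1.295, 78.541, -3.26], TCP at [0.184, -0.623, 0.237] pointing down, gripper open.
Joint ranges: [-163.93, 163.93], [-17.29, 119.83], [-79.2, 71.16], [3.27, 140.29], [-89.18, 269.18], [5.43, 117.66], [-154.24, 154.24]. Speed limits (degrees/s): [147.25, 147.25, 180, 180, 180, 180, 180].

### API

Orientations are given as [roll, pitch, yaw] about the fixed x, y, z axes, in that order (R = Rz(yaw) Ry(pitch) Rx(roll)).
In Python, from cell import env gives the robot as it stands.
- The arm moves only by the tool jog_arm, never from a script. Its argument "motion" is a list that holds one entry, the list of rows, each a list of 7 numbers: the shift along the tool's x, y, z in units of 0.1 m (1.0 is 0.1 m), then the turn, a rotation vector about the tool's x, y, z in units of 180 degrees (1.0 is 180 degrees), then the closure, from 0 (fully open) to 1 (shut). A call has 1 to 5 rows; each row is the pose to reach, as a shift and turn from the pose commanded when the call began, along the tool's axes at that moment, turning the shorter way round; what a row does not reach only later rows make up. A row lasts 1/10 s, in which the tool goes at most 50 mm and 8.59 degrees, less where a joint would pass 70% of its speed; a pose out of reach is approached as far as the arm can. A call with a number of a shift or a turn outside -1 to 1 is refused whole. A call with a gripper value outside its range is refused whole. The fingers move at their own pace and stop on an object; "grip_force" is the grip in N (left out, the last holds). Time passes only in rows, so rows that repeat a pose let the fingers close. It gives the time, the measured TCP pose, the force, the opening and the grip force at its end, in the units of the state.
- env.get_obs(): the state, without advancing time (a new reading comes with each control period).
- env.read_camera(name): name is "scene" or "top" or "wrist"; returns (picture, depth): 480x640x3 uint8, red, green, blue; 480x640 float32, m along the optical axis (not along the pixel's ray), 0 where there is no reading.
- env.camera_info(name): a dict with "camera_matrix" (3x3 intrinsics, pixels), "k1" (the pictures are not rectified: a ray, as slopes to the right and down, at radius r is drawn at 1 + k1 r^2 times it, then the intrinsics apply), "origin" and "orientation" of the camera in the world; the wrist camera has in their place "mount" (4x4, takes a point from camera to tool coordinates, whose origin is the TCP and whose axes are the flange's). Camera axes: x right, y down, z forward; pixel columns grow to the right and rows downward; lengths in m; the calibration is good to about 2 mm. A picture is of the moment at which its call begins: read the wrist's pose just before it. camera_info takes no time and is no camera call.
- env.sign_off(): hands the job in; it is judged then, once.
The state is a dict: "time_s": time; "qpos": joint angles; "joint_velocities": joint speeds; "effort": joint torques, N m; "tool_pos": TCP position; "tool_rot": TCP orientation; "force": force on the tool from outside, world axes, zero at the start; "wrist_torque": the same for the moment, N m; "grip_width": finger opening in m; "grasp_force": force on a finger pad.
Only numpy, scipy, OpenCV 4.12 (cv2) and the standard library are available. Lean on these libraries where they do the work, as an engineer would, in place of code of your own. Each camera call takes 0.05 s, during which the arm holds its last target. There are 200 camera calls.

## Working session

There is one attempt and no reset: what is moved stays moved. The work goes in short steps, Python scripts to look and compute and a tool call to move; the robot and the scene stay as the last step left them, time stands still between calls to the robot, and variables do not carry over. Pictures are saved under pics/ and viewed, at most 12 in all, crops included, and the job is handed in when it is done.

Besides the shell and the picture viewer there is one more tool, called after "Request:" in YAML: its name, and indented under it one key for each argument. jog_arm: Moves the arm, as the interface text tells. Shifts and turns lie within -1 to 1; 1 stands for 0.1 m of shift or 180 degrees of turn. Its arguments: {"type":"object","properties":{"motion":{"type":"array","items":{"type":"array","items":{"type":"array","items":{"type":"number"}}}},"grip_force":{"type":"number"}},"required":["motion"]}

```bash
mkdir -p pics; ls
cat > h.py <<'E'
import numpy as np,cv2
from scipy.spatial.transform import Rotation as R
from cell import env
def rpy(v): return R.from_euler('xyz',v,degrees=True).as_matrix()
def snap(n):
    o=env.get_obs(); i=env.camera_info(n); p,d=env.read_camera(n)
    K=np.array(i['camera_matrix'])
    if 'mount' in i:
        T=np.eye(4);T[:3,:3]=rpy(o['tool_rot']);T[:3,3]=o['tool_pos'];T=T@np.array(i['mount'])
    else:
        T=np.eye(4);q=np.array(i['orientation']);T[:3,:3]=q if q.shape==(3,3) else rpy(q);T[:3,3]=i['origin']
    return p,d,K,i['k1'],T
def slopes(K,k1,uv):
    uv=np.asarray(uv,float).reshape(-1,1,2)
    return cv2.undistortPoints(uv,K,np.array([k1,0,0,0,0.])).reshape(-1,2)
def cloud(d,K,k1,T):
    h,w=d.shape;u,v=np.meshgrid(np.arange(w),np.arange(h))
    s=slopes(K,k1,np.stack([u.ravel(),v.ravel()],1))
    P=np.c_[s,np.ones(len(s))]*d.reshape(-1,1)
    return (P@T[:3,:3].T+T[:3,3]).reshape(h,w,3)
def onplane(K,k1,T,uv,z):
    s=slopes(K,k1,uv);r=np.c_[s,np.ones(len(s))]@T[:3,:3].T
    return T[:3,3]+r*((z-T[2,3])/r[:,2:])
def topix(K,k1,T,P):
    Q=(np.atleast_2d(P)-T[:3,3])@T[:3,:3];return cv2.projectPoints(Q,np.zeros(3),np.zeros(3),K,np.array([k1,0,0,0,0.]))[0].reshape(-1,2)
def save(n,p): cv2.imwrite(n,p[:,:,::-1])
E
python3 - <<'E'
from h import *
print(env.get_obs()); 
for n in ['top','scene','wrist']:
    print(env.camera_info(n))
    p,d,K,k1,T=snap(n);save(f'pics/{n}0.png',p);np.savez(f'{n}0.npz',p=p,d=d,K=K,k1=k1,T=T)
E
```

```text
pics
{'time_s': 0.0, 'qpos': array([74.32031752, 18.43692054, -4.0161069 , 83.17554184,  1.2958506 ,
       78.54086233, -3.25888656]), 'joint_velocities': array([ 0.09514779,  0.00167731,  0.03219737, -0.04170883,  0.19943614,
        0.0516755 , -0.08921973]), 'effort': array([-2.54729284e-04, -4.91292894e+01, -4.03714003e-01, -3.12526739e+01,
       -6.37530070e-02,  4.39265231e-02,  1.81574464e-04]), 'tool_pos': array([ 0.18427655, -0.62277594,  0.23548022]), 'tool_rot': array([-1.79891970e+02,  6.47919489e-03,  1.64912815e+01]), 'force': array([-0.13750108,  1.70624025, -0.16590285]), 'wrist_torque': array([ 0.00508221, -0.00224135,  0.02814748]), 'grasp_force': 0.0, 'grip_width': 0.08701386552809244}
{'camera_matrix': array([[600.1077697 ,   0.        , 320.28632341],
       [  0.        , 600.1077697 , 238.62045379],
       [  0.        ,   0.        ,   1.        ]]), 'k1': -0.1235158256608992, 'origin': array([-0.05398056,  0.25918251,  1.78301962]), 'orientation': array([-161.55609492,    0.27880814,  -95.64353678])}
{'camera_matrix': array([[555.68566011,   0.        , 322.8529075 ],
       [  0.        , 555.68566011, 244.7322031 ],
       [  0.        ,   0.        ,   1.        ]]), 'k1': 0.014176398183638398, 'origin': array([-0.10970879, -0.64350761,  1.21868971]), 'orientation': array([-134.56513774,   -0.49400783,  -35.57027394])}
{'camera_matrix': array([[358.9446397 ,   0.        , 321.31313625],
       [  0.        , 358.9446397 , 243.13042936],
       [  0.        ,   0.        ,   1.        ]]), 'k1': 0.011218886158367858, 'mount': array([[ 1.10872231e-04, -9.58725925e-01, -2.84331829e-01,
         7.89194960e-02],
       [ 9.99999406e-01,  4.14665540e-04, -1.00825307e-03,
         3.10729597e-04],
       [ 1.08454097e-03, -2.84331548e-01,  9.58725401e-01,
        -1.48605946e-01],
       [ 0.00000000e+00,  0.00000000e+00,  0.00000000e+00,
         1.00000000e+00]])}
```

View pics/top0.png

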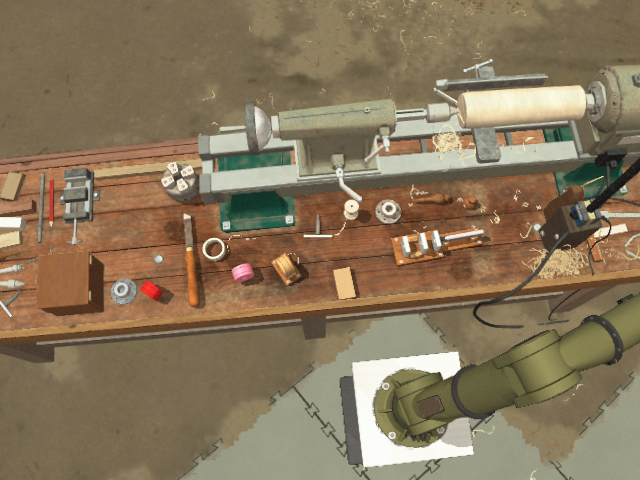

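View pics/scene0.png

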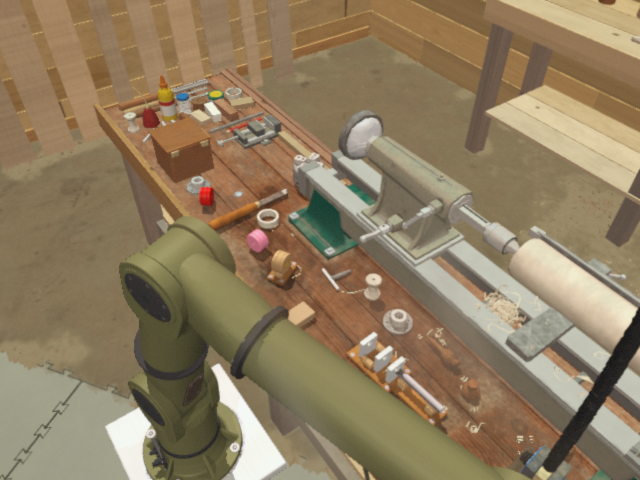

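Top view: roller in its rest at about (287,268), pink look-alike at (243,271), stand plates at (405–437,245), trough with the axle running to (483,234), lever tip near (352,195) above the bobbin at (352,209). The scene view agrees: roller (283,268), stand (395,370).

Run:
```python
from h import *
f=np.load('top0.npz');p,d,K,k1,T=[f[k] for k in ['p','d','K','k1','T']];k1=float(k1)
C=cloud(d,K,k1,T)
for n,u,v in [('roller',287,265),('plate1',405,243),('plate2',421,241),('plate3',436,240),('axle',460,236),('bench',330,300),('lever',343,188),('lever2',352,198),('bobbin',352,207),('facepl',388,208),('block',344,282),('pink',243,270),('tape',214,249)]:
    print(n,C[v-2:v+3:2,u-2:u+3:2].reshape(-1,3).round(3)[[0,4,8]].tolist())
cv2.imwrite('pics/crop.png',cv2.resize(p[170:310,230:500,::-1],None,fx=2.9,fy=2.9,interpolation=cv2.INTER_CUBIC))
```

```text
roller [[0.448, 0.323, 0.076], [0.442, 0.318, 0.074], [0.437, 0.312, 0.067]]
plate1 [[0.488, -0.039, 0.053], [0.476, -0.041, 0.071], [0.471, -0.047, 0.063]]
plate2 [[0.492, -0.09, 0.045], [0.479, -0.091, 0.064], [0.473, -0.097, 0.062]]
plate3 [[0.489, -0.135, 0.052], [0.475, -0.135, 0.072], [0.469, -0.141, 0.07]]
axle [[0.49, -0.207, 0.066], [0.484, -0.214, 0.06], [0.481, -0.221, 0.05]]
bench [[0.347, 0.205, 0.001], [0.341, 0.199, -0.001], [0.327, 0.195, 0.03]]
lever [[0.621, 0.141, 0.209], [0.61, 0.137, 0.218], [0.604, 0.132, 0.217]]
lever2 [[0.673, 0.1, -0.002], [0.667, 0.094, -0.004], [0.633, 0.095, 0.061]]
bobbin [[0.616, 0.109, 0.065], [0.609, 0.104, 0.066], [0.6, 0.099, 0.07]]
facepl [[0.616, -0.006, 0.03], [0.617, -0.015, 0.008], [0.611, -0.021, 0.002]]
block [[0.395, 0.157, 0.015], [0.385, 0.153, 0.03], [0.379, 0.147, 0.024]]
pink [[-0.054, 0.259, 1.783], [0.443, 0.45, 0.063], [0.438, 0.445, 0.055]]
tape [[0.546, 0.55, -0.004], [0.537, 0.543, 0.002], [0.531, 0.538, -0.002]]
```

View pics/crop.png

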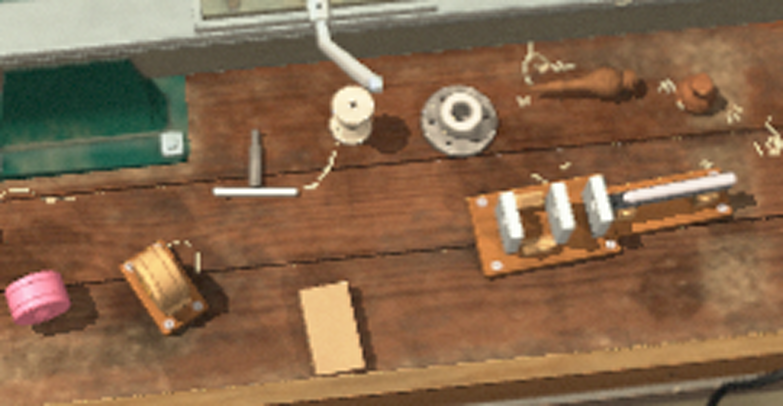

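The crop shows the roller at (162,285), its rest's long side running from (140,262) to (185,325), the lever tip at (378,88), and the plates at (510,222), (560,212) and (600,205).

Run:
```python
from h import *
f=np.load('top0.npz');p,d,K,k1,T=[f[k] for k in ['p','d','K','k1','T']];k1=float(k1)
C=cloud(d,K,k1,T)
print('lever tip',onplane(K,k1,T,[[360,199]],.2),onplane(K,k1,T,[[360,199]],.25))
# tall things in front annulus, by azimuth
P=C[d>0];r=np.hypot(P[:,0],P[:,1]);a=np.degrees(np.arctan2(P[:,1],P[:,0]))
for lo in range(-70,60,10):
  s='%4d '%lo
  for r0 in np.arange(.35,.85,.05):
    m=(a>=lo)&(a<lo+10)&(r>=r0)&(r<r0+.05)
    s+=' %5.2f'%np.percentile(P[m,2],98) if m.sum()>5 else '   -- '
  print(s)
```

```text
lever tip [[0.57914648 0.09080073 0.2       ]] [[0.55914904 0.09611911 0.25      ]]
 -70   0.66  0.64 -0.71 -0.71 -0.71  0.03  0.04  0.04  0.04  0.04
 -60  -0.70 -0.70  0.12  0.15  0.05  0.10  0.26  0.43  0.20  0.02
 -50   0.06  0.10  0.12  0.15  0.18  0.20  0.53  0.55  0.24  0.02
 -40   0.04  0.03  0.01  0.01  0.01  0.01  0.01  0.01  0.16  0.37
 -30   0.04  0.01  0.02  0.06  0.06  0.01  0.04  0.18  0.38  0.39
 -20   0.01  0.01  0.07  0.07  0.01  0.03  0.16  0.35  0.39  0.39
 -10   0.01  0.02  0.07  0.04  0.03  0.04  0.16  0.38  0.38  0.16
   0   0.01  0.01  0.01  0.01  0.26  0.07  0.35  0.38  0.39  0.37
  10   0.03  0.03  0.02  0.01  0.26  0.23  0.21  0.37  0.38  0.38
  20   0.04  0.03  0.03  0.01  0.02  0.01  0.03  0.17  0.38  0.41
  30   0.04  0.03  0.01  0.08  0.08  0.01  0.02  0.04  0.16  0.16
  40  -0.71  0.04  0.03  0.01  0.01  0.06  0.06  0.03  0.03  0.03
  50  -0.71 -0.71  0.03  0.04  0.04  0.03  0.01  0.04  0.03  0.06
```

View pics/wrist0.png

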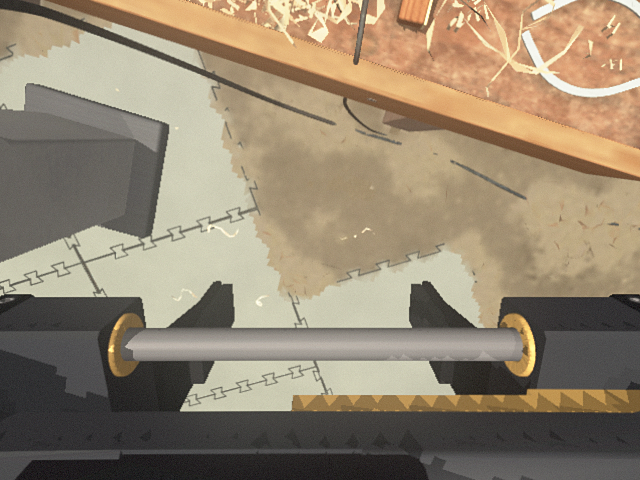

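The wrist view shows only the open fingers and the bench edge, with the lamp's foot beyond it. I'll retract and rise first, then swing past the lamp at a small radius.

Request:
jog_arm:
  motion:
    - [[0,-0.45,-0.35,0,0,0,0],[0,-0.95,-0.65,0,0,0,0],[0,-0.95,-0.65,0,0,0,0]]

```text
time_s: 0.45
tool_pos: [0.1571, -0.5306, 0.3046]
tool_rot: [179.8, 0.0, 16.5]
force: [-0.1, -0.4, 0.8]
grip_width: 0.0869
grasp_force: 0.0
```

Request:
jog_arm:
  motion:
    - [[0,-0.45,-0.35,0,0,0,0],[0,-0.95,-0.65,0,0,0,0],[0,-0.95,-0.65,0,0,0,0]]

```text
time_s: 0.75
tool_pos: [0.1301, -0.4395, 0.3699]
tool_rot: [179.7, 0.0, 16.5]
force: [0.1, -0.8, 0.3]
grip_width: 0.0873
grasp_force: 0.0
```

Request:
jog_arm:
  motion:
    - [[0.5,-0.03,0,0,0,-0.035,0],[1,-0.11,0,0,0,-0.07,0],[1,-0.11,0,0,0,-0.07,0]]

```text
time_s: 1.05
tool_pos: [0.2302, -0.3986, 0.366]
tool_rot: [180.0, -0.2, 29.9]
force: [0.0, 0.6, -0.5]
grip_width: 0.0871
grasp_force: 0.0
```

Request:
jog_arm:
  motion:
    - [[0.5,-0.03,0,0,0,-0.035,0],[1,-0.11,0,0,0,-0.07,0],[1,-0.11,0,0,0,-0.07,0]]

```text
time_s: 1.35
tool_pos: [0.3112, -0.3392, 0.3659]
tool_rot: [-180.0, -0.2, 42.5]
force: [0.3, -1.2, 0.4]
grip_width: 0.0868
grasp_force: 0.0
```

Request:
jog_arm:
  motion:
    - [[0.5,-0.03,0,0,0,-0.035,0],[1,-0.11,0,0,0,-0.07,0],[1,-0.11,0,0,0,-0.07,0]]

```text
time_s: 1.65
tool_pos: [0.3772, -0.2636, 0.3661]
tool_rot: [180.0, -0.2, 55.0]
force: [-0.2, -0.0, 0.8]
grip_width: 0.087
grasp_force: 0.0
```

Request:
jog_arm:
  motion:
    - [[0.5,-0.03,0,0,0,-0.035,0],[1,-0.11,0,0,0,-0.07,0],[1,-0.11,0,0,0,-0.07,0]]

```text
time_s: 1.95
tool_pos: [0.4251, -0.1754, 0.3664]
tool_rot: [180.0, -0.1, 67.6]
force: [0.6, 0.5, 0.2]
grip_width: 0.0871
grasp_force: 0.0
```

Request:
jog_arm:
  motion:
    - [[0.5,-0.03,0,0,0,-0.035,0],[1,-0.11,0,0,0,-0.07,0],[1,-0.11,0,0,0,-0.07,0],[1,-0.11,0,0,0,-0.07,0]]

```text
time_s: 2.35
tool_pos: [0.4515, -0.0852, 0.3662]
tool_rot: [-180.0, 0.0, 79.5]
force: [-0.4, -1.8, 0.1]
grip_width: 0.0867
grasp_force: 0.0
```

Run:
```python
from h import *
print({k:np.round(v,2) for k,v in env.get_obs().items() if k in('qpos','tool_pos','tool_rot')})
p,d,K,k1,T=snap('wrist');save('pics/w1.png',p);np.savez('w1.npz',p=p,d=d,K=K,k1=k1,T=T)
```

```text
{'qpos': array([ 46.96,  -6.71, -35.46,  94.79,  -3.84,  90.69,   1.18]), 'tool_pos': array([ 0.45, -0.09,  0.37]), 'tool_rot': array([-1.7999e+02,  4.0000e-02,  7.9540e+01])}
```

View pics/w1.png

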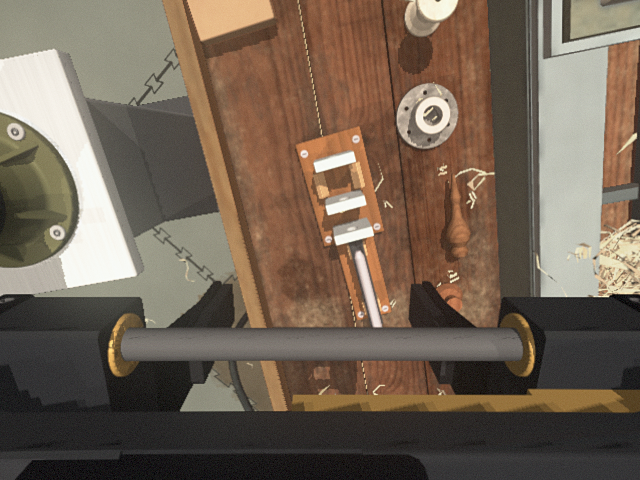

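Wrist view: plates at (335,160), (347,203) and (353,232), axle from about (358,247) to (378,327), rest between the first two plates. Now measuring the plate tops and the axle.

```bash
cat > stand.py <<'E'
from h import *
import sys
def stand(fn):
    f=np.load(fn);p,d,K,k1,T=[f[k] for k in ['p','d','K','k1','T']];k1=float(k1)
    C=cloud(d,K,k1,T);z=C[:,:,2]
    ok=(d>0)&(abs(C[:,:,0]-.48)<.08)&(C[:,:,1]>-.17)&(C[:,:,1]<0)
    m=((p.min(2)>185)&ok&(z>.05)&(z<.09)).astype(np.uint8)
    n,l,s,c=cv2.connectedComponentsWithStats(m)
    out=[]
    for i in range(1,n):
        if s[i,4]<60: continue
        q=np.argwhere(l==i)[:,::-1].astype(np.float32)
        W=onplane(K,k1,T,q,.068)[:,:2]
        rc=cv2.minAreaRect((W*1000).astype(np.float32))
        out.append((rc,s[i,4],np.median(z[l==i]))); 
        print(np.round(rc[0],1),np.round(rc[1],1),round(rc[2],1),s[i,4],'z',np.median(z[l==i]).round(4))
    return out
stand(sys.argv[1])
E
python3 stand.py w1.npz
python3 - <<'E'
from h import *
f=np.load('w1.npz');p,d,K,k1,T=[f[k] for k in ['p','d','K','k1','T']];k1=float(k1)
C=cloud(d,K,k1,T)
for uv in [(335,160),(347,203),(352,230),(300,300),(360,260),(368,290),(375,320)]: print(uv,C[uv[1],uv[0]].round(4),p[uv[1],uv[0]])
E
```

```text
[476.5 -39.7] [49.6 12.6] 5.1 433 z 0.0685
[481.4 -94.5] [49.9 12.7] 5.2 396 z 0.0684
[ 485.1 -135.9] [49.7 12.7] 5.0 367 z 0.0683
(335, 160) [ 0.4777 -0.038   0.0684] [247 248 242]
(347, 203) [ 0.4835 -0.0925  0.069 ] [248 248 243]
(352, 230) [ 0.4845 -0.1306  0.0597] [193 186 169]
(300, 300) [ 3.889e-01 -2.437e-01  3.000e-04] [117  90  69]
(360, 260) [ 0.4885 -0.1733  0.0604] [244 231 226]
(368, 290) [ 0.4927 -0.2186  0.0599] [240 228 222]
(375, 320) [ 0.4958 -0.2659  0.0598] [241 230 225]
```

Request:
jog_arm:
  motion:
    - [[0.5,-0.03,0,0,0,-0.035,0],[1,-0.11,0,0,0,-0.07,0],[1,-0.11,0,0,0,-0.07,0]]

```text
time_s: 2.7
tool_pos: [0.4587, 0.0206, 0.3668]
tool_rot: [179.9, -0.1, 92.6]
force: [0.3, -1.0, 0.7]
grip_width: 0.0871
grasp_force: 0.0
```

Request:
jog_arm:
  motion:
    - [[0.5,-0.03,0,0,0,-0.035,0],[1,-0.11,0,0,0,-0.07,0],[1,-0.11,0,0,0,-0.07,0]]

```text
time_s: 3.0
tool_pos: [0.4428, 0.1202, 0.367]
tool_rot: [179.9, -0.1, 105.2]
force: [-0.9, -0.7, 0.9]
grip_width: 0.0869
grasp_force: 0.0
```

Request:
jog_arm:
  motion:
    - [[0.5,-0.03,0,0,0,-0.035,0],[1,-0.11,0,0,0,-0.07,0],[1,-0.11,0,0,0,-0.07,0]]

```text
time_s: 3.3
tool_pos: [0.4056, 0.2138, 0.367]
tool_rot: [179.9, -0.1, 117.8]
force: [0.0, -0.3, 0.9]
grip_width: 0.087
grasp_force: 0.0
```

Request:
jog_arm:
  motion:
    - [[0.4,0.4,0.2,0,0,-0.02,0],[0.8,0.8,0.5,0,0,-0.045,0],[0.8,0.8,0.7,0,0,-0.045,0],[0.8,0.8,0.7,0,0,-0.045,0],[0.8,0.8,0.7,0,0,-0.045,0]]

```text
time_s: 3.8
tool_pos: [0.4433, 0.3145, 0.2954]
tool_rot: [-179.8, -0.1, 125.3]
force: [0.4, -0.8, 0.5]
grip_width: 0.0873
grasp_force: 0.0
```

Run:
```python
from h import *
print({k:np.round(v,2) for k,v in env.get_obs().items() if k in('qpos','tool_pos','tool_rot')})
p,d,K,k1,T=snap('wrist');save('pics/w2.png',p);np.savez('w2.npz',p=p,d=d,K=K,k1=k1,T=T)
```

```text
{'qpos': array([ 19.78,  11.84, -65.48,  91.32,  10.73,  83.96, -11.16]), 'tool_pos': array([0.44, 0.31, 0.3 ]), 'tool_rot': array([-1.7984e+02, -6.0000e-02,  1.2525e+02])}
```

View pics/w2.png

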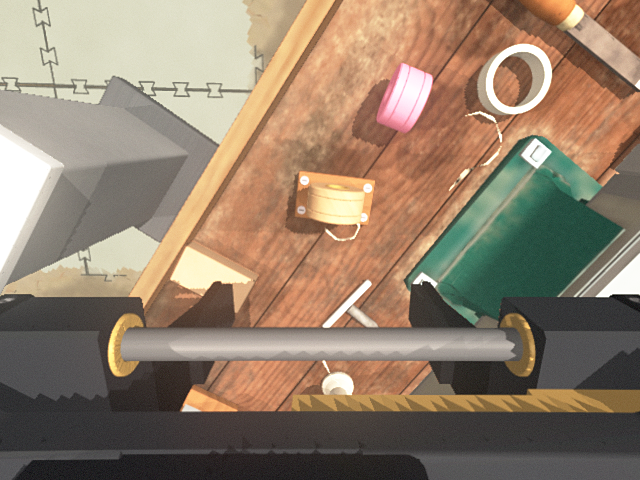

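Wrist view: roller at (336,202) in its rest, squarely aligned with the jaws to within a few degrees; pink look-alike at (405,97), sanding block at (212,275).

Run:
```python
from h import *
f=np.load('w2.npz');p,d,K,k1,T=[f[k] for k in ['p','d','K','k1','T']];k1=float(k1)
C=cloud(d,K,k1,T);z=C[:,:,2]
box=np.zeros(z.shape,bool);box[160:250,280:390]=1
for lo in (.05,.058,.065,.07):
    m=(box&(d>0)&(z>lo)&(z<.09))
    rc=cv2.minAreaRect((C[m][:,:2]*1000).astype(np.float32));print(lo,m.sum(),np.round(rc[0],1),np.round(rc[1],1),round(rc[2],1),z[m].max())
m=(box&(d>0)&(z>.058));P=C[m];
# bore axis a: fit circle in (u,z)
for yaw in (120,123,126,129,132):
    a=np.radians(yaw);u=P[:,0]*np.sin(a)-P[:,1]*np.cos(a)  # along tool y
    A=np.c_[2*u,2*P[:,2],np.ones(len(u))];s,res,_,_=np.linalg.lstsq(A,u**2+P[:,2]**2,rcond=None)
    print(yaw,s[:2].round(4),'R',np.sqrt(s[2]+s[0]**2+s[1]**2).round(4),res)
# rest rectangle from brown base, and plank tops
s=(box&(d>0)&(z>.004)&(z<.03));rc=cv2.minAreaRect((C[s][:,:2]*1000).astype(np.float32));print('rest',rc)
hh=[(305,181),(368,187),(301,210),(363,218)];print(onplane(K,k1,T,hh,.012).round(4), [C[v,u].round(3).tolist() for u,v in hh])
```

```text
0.05 1948 [451.2 330. ] [61.5 35.5] 28.3 0.07992077000957098
0.058 1823 [451.1 329.9] [57.9 35.5] 28.1 0.07992077000957098
0.065 1596 [451.3 329.7] [51.5 35.1] 28.3 0.07992077000957098
0.07 1300 [451.2 329.7] [43.  35.1] 28.1 0.07992077000957098
120 [0.5557 0.0508] R 0.0273 [2.14478581e-05]
123 [0.5581 0.0509] R 0.0272 [2.22854145e-05]
126 [0.559  0.0511] R 0.027 [2.38248626e-05]
129 [0.5583 0.0515] R 0.0267 [2.59981896e-05]
132 [0.5561 0.0519] R 0.0264 [2.87092264e-05]
rest ((457.7480773925781, 318.02972412109375), (91.90332794189453, 79.68086242675781), 28.24095344543457)
[[0.4116 0.3258 0.012 ]
 [0.4774 0.3635 0.012 ]
 [0.4276 0.294  0.012 ]
 [0.4954 0.3298 0.012 ]] [[0.412, 0.326, 0.014], [0.477, 0.364, 0.014], [0.427, 0.294, 0.014], [0.495, 0.33, 0.014]]
```

Request:
jog_arm:
  motion:
    - [[0.08,0.15,0.4,0,0,0.039,0],[0.08,0.15,0.9,0,0,0.039,0],[0.08,0.15,1,0,0,0.039,0],[0.08,0.15,1,0,0,0.039,0]]

```text
time_s: 4.25
tool_pos: [0.4505, 0.3295, 0.1966]
tool_rot: [-179.9, 0.1, 118.2]
force: [1.0, 0.5, 0.1]
grip_width: 0.0872
grasp_force: 0.0
```

Request:
jog_arm:
  motion:
    - [[0,0,0.4,0,0,0,0],[0,0,0.8,0,0,0,0],[0,0,0.8,0,0,0,0],[0,0,0.8,0,0,0,0]]

```text
time_s: 4.65
tool_pos: [0.4515, 0.3319, 0.1193]
tool_rot: [179.8, 0.0, 118.3]
force: [0.3, 0.1, 1.1]
grip_width: 0.0872
grasp_force: 0.0
```

Run:
```python
from h import *
o=env.get_obs();print(o['tool_pos'],o['tool_rot'],o['qpos'].round(1))
p,d,K,k1,T=snap('wrist');C=cloud(d,K,k1,T);z=C[:,:,2]
m=(d>0)&(z>.05)&(z<.082)&(np.hypot(C[:,:,0]-.451,C[:,:,1]-.33)<.045)&(p[:,:,0]>p[:,:,2].astype(int)+25)
rc=cv2.minAreaRect((C[m][:,:2]*1000).astype(np.float32));print(m.sum(),rc)
save('pics/w3.png',p)
g=np.array([.4515,.3295]);dd=g-o['tool_pos'][:2];a=np.radians(o['tool_rot'][2]);print('tool dx,dy',dd@[np.cos(a),np.sin(a)],dd@[np.sin(a),-np.cos(a)])
```

```text
[0.45153652 0.33194    0.11928681] [1.79837917e+02 6.73067162e-03 1.18310724e+02] [ 10.8  22.8 -59.4 102.8  21.4  66.5 -27.1]
6099 ((451.24884033203125, 329.8608093261719), (61.194580078125, 36.53899383544922), 28.789236068725586)
tool dx,dy -0.0021308250854304113 -0.0011893322779033349
```

Request:
jog_arm:
  motion:
    - [[-0.02,-0.01,0.3,0,0,0,0],[-0.02,-0.01,0.6,0,0,0,0],[-0.02,-0.01,0.71,0,0,0,0],[-0.02,-0.01,0.71,0,0,0,0]]

```text
time_s: 5.1
tool_pos: [0.4506, 0.3294, 0.0463]
tool_rot: [180.0, -0.0, 118.4]
force: [0.7, -0.2, 0.6]
grip_width: 0.0872
grasp_force: 0.0
```

Request:
jog_arm:
  motion:
    - [[0,0,0,0,0,0,0.2],[0,0,0,0,0,0,0.4],[0,0,0,0,0,0,0.6],[0,0,0,0,0,0,0.6],[0,0,0,0,0,0,0.6]]
  grip_force: 20

```text
time_s: 5.6
tool_pos: [0.4504, 0.3295, 0.0462]
tool_rot: [180.0, 0.0, 118.4]
force: [-0.8, 0.5, 4.1]
grip_width: 0.0619
grasp_force: 20.0
```

Request:
jog_arm:
  motion:
    - [[0,0,0,0,0,0,0.6],[0,0,0,0,0,0,0.6],[0,0,0,0,0,0,0.6]]

```text
time_s: 5.9
tool_pos: [0.4504, 0.3294, 0.0462]
tool_rot: [180.0, 0.0, 118.4]
force: [-0.1, -1.8, 6.1]
grip_width: 0.062
grasp_force: 20.0
```

Request:
jog_arm:
  motion:
    - [[0,0,-0.25,0,0,0,0.6],[0,0,-0.6,0,0,0,0.6],[0,0,-1,0,0,0,0.6],[0,0,-1,0,0,0,0.6]]

```text
time_s: 6.3
tool_pos: [0.4523, 0.3318, 0.1502]
tool_rot: [179.5, -0.0, 118.4]
force: [-0.4, -0.0, -1.2]
grip_width: 0.0617
grasp_force: 20.0
```

Request:
jog_arm:
  motion:
    - [[0,0,-0.35,0,0,0,0.6],[0,0,-0.7,0,0,0,0.6],[0,0,-1,0,0,0,0.6]]

```text
time_s: 6.6
tool_pos: [0.4498, 0.3289, 0.2459]
tool_rot: [-179.9, 0.0, 118.4]
force: [1.3, -0.2, -1.5]
grip_width: 0.0617
grasp_force: 20.0
```

Request:
jog_arm:
  motion:
    - [[-0.25,-0.3,-0.35,0,0,0,0.6],[-0.5,-0.6,-0.7,0,0,0,0.6],[-0.78,-0.88,-1,0,0,0,0.6],[-0.78,-0.88,-1,0,0,0,0.6]]

```text
time_s: 7.0
tool_pos: [0.4108, 0.215, 0.3488]
tool_rot: [179.7, 0.6, 117.9]
force: [0.6, -0.0, -0.8]
grip_width: 0.0619
grasp_force: 20.0
```

Request:
jog_arm:
  motion:
    - [[-0.3,-0.02,0,0,0,0.022,0.6],[-0.65,-0.06,0,0,0,0.046,0.6],[-1,-0.11,0,0,0,0.07,0.6],[-1,-0.11,0,0,0,0.07,0.6]]

```text
time_s: 7.4
tool_pos: [0.449, 0.1198, 0.3434]
tool_rot: [-179.8, -0.0, 105.2]
force: [-0.6, 0.1, -2.0]
grip_width: 0.0616
grasp_force: 20.0
```

Request:
jog_arm:
  motion:
    - [[-0.3,-0.02,0,0,0,0.022,0.6],[-0.65,-0.06,0,0,0,0.046,0.6],[-1,-0.11,0,0,0,0.07,0.6],[-1,-0.11,0,0,0,0.07,0.6]]

```text
time_s: 7.8
tool_pos: [0.4644, 0.0208, 0.3433]
tool_rot: [-179.8, 0.0, 92.6]
force: [-0.2, -0.0, -1.8]
grip_width: 0.0613
grasp_force: 20.0
```

Request:
jog_arm:
  motion:
    - [[-0.4,0.05,0.2,0,0,-0.007,0.6],[-0.88,0.11,0.6,0,0,-0.014,0.6],[-0.88,0.11,1,0,0,-0.014,0.6],[-0.88,0.11,1,0,0,-0.014,0.6]]

```text
time_s: 8.2
tool_pos: [0.4753, -0.0616, 0.2377]
tool_rot: [-179.2, -0.4, 95.6]
force: [-1.1, 0.6, -2.1]
grip_width: 0.0619
grasp_force: 20.0
```

Request:
jog_arm:
  motion:
    - [[0,0,0.4,0,0,0,0.6],[0,0,0.9,0,0,0,0.6],[0,0,0.9,0,0,0,0.6],[0,0,0.9,0,0,0,0.6],[0,0,0.9,0,0,0,0.6]]

```text
time_s: 8.7
tool_pos: [0.4824, -0.0601, 0.1585]
tool_rot: [179.8, 0.1, 95.8]
force: [0.1, -0.1, -0.9]
grip_width: 0.0617
grasp_force: 20.0
```

```bash
python3 - <<'E'
from h import *
o=env.get_obs();print(o['tool_pos'],o['tool_rot'],o['qpos'].round(1))
p,d,K,k1,T=snap('wrist');save('pics/w4.png',p);np.savez('w4.npz',p=p,d=d,K=K,k1=k1,T=T)
C=cloud(d,K,k1,T);P=(C-np.array([.479,-.0671,0]));sx=np.array([-.996,-.089]);sy=np.array([.089,-.996])
X=P[:,:,:2]@sx;Y=P[:,:,:2]@sy
o=np.array(o['tool_pos'][:2])-[.479,-.0671];print('tcp in stand',o@sx,o@sy)
z=C[:,:,2];m=(d>0)&(z>.09)&(abs(X)<.027)&(abs(Y)<.035)&(p[:,:,0]>p[:,:,2].astype(int)+25)
print('roller',m.sum(),np.percentile(Y[m],[1,50,99]),np.percentile(X[m],[1,50,99]),z[m].max())
E
python3 stand.py w4.npz
```

```text
[ 0.48239648 -0.06012747  0.15845826] [1.79750416e+02 7.16888870e-02 9.57707530e+01] [ 49.6   4.1 -46.8 110.4   3.3  66.5   7.3]
tcp in stand -0.004003451777703748 -0.006642351987796317
roller 15009 [-0.03454215 -0.0240078   0.00879661] [-0.02636931 -0.00324039  0.02621876] 0.24868281188649494
[476.3 -38.4] [49.6 15.4] 5.7 1574 z 0.0683
```

View pics/w4.png

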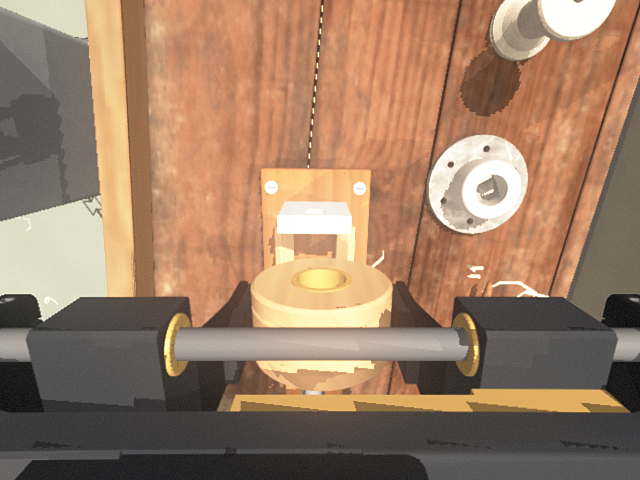

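Wrist view: roller held square, its face and bore at (320,282) facing the camera, the far inner plate at (315,218) ahead of it. The tool is some mm off the cradle; checking the roller's tilt, then correcting.

Request:
jog_arm:
  motion:
    - [[-0.03,-0.02,0,0,0,0.003,0.6],[-0.066,-0.04,0,0,0,0.0036,0.6],[-0.066,-0.04,0,0,0,0.0036,0.6],[-0.066,-0.04,0,0,0,0.0036,0.6],[-0.066,-0.04,0,0,0,0.0036,0.6]]

```text
time_s: 9.25
tool_pos: [0.4767, -0.0679, 0.1556]
tool_rot: [180.0, 0.0, 95.0]
force: [-0.0, -0.6, -1.6]
grip_width: 0.0619
grasp_force: 20.0
```

```bash
cat > chk.py <<'E'
from h import *
o=env.get_obs();print(o['tool_pos'],o['tool_rot'],o['force'])
p,d,K,k1,T=snap('wrist');C=cloud(d,K,k1,T)
R0=rpy(o['tool_rot']);L=(C-o['tool_pos'])@R0   # tool coords
m=(d>0)&(p[:,:,0]>p[:,:,2].astype(int)+25)&(np.abs(L[:,:,1])<.033)&(np.abs(L[:,:,2])<.04)&(abs(L[:,:,0])<.035)
F=m&(L[:,:,0]>.010)&(L[:,:,2]>-.022)&(L[:,:,2]<-.013)
Q=L[F];A=np.c_[Q[:,1:],np.ones(len(Q))]
s=np.linalg.lstsq(A,Q[:,0],rcond=None)[0]
r=Q[:,0]-A@s;g=abs(r)<.003;s=np.linalg.lstsq(A[g],Q[g,0],rcond=None)[0]
print('face x = %.4f, slope y %.3f z %.3f'%(s[2],s[0],s[1]),len(Q),g.sum())
t=m&(L[:,:,2]<-.026);Q=L[t];print('top',len(Q),np.percentile(Q[:,0],[1,99]).round(4),np.median(Q[:,1]).round(4),Q[:,2].min().round(4))
c=np.array(o['tool_pos'][:2])-[.479,-.0671];print('tcp in stand x,y',c@[-.996,-.089],c@[.089,-.996])
E
python3 chk.py
```

```text
[ 0.4767016  -0.06789821  0.15560896] [1.79998747e+02 7.08022773e-03 9.50321476e+01] [-0.0244397  -0.57747874 -1.60205423]
face x = 0.0185, slope y 0.001 z 0.071 1638 1462
top 4484 [-0.0159  0.018 ] 0.0006 -0.0362
tcp in stand x,y 0.002360243895725947 0.0005904594303300206
```

Request:
jog_arm:
  motion:
    - [[0,0.02,0.3,0,0,0,0.6],[0,0.02,0.5,0,0,0,0.6],[0,0.02,0.5,0,0,0,0.6],[0,0.02,0.5,0,0,0,0.6],[0,0.02,0.5,0,0,0,0.6]]

```text
time_s: 9.8
tool_pos: [0.4797, -0.0677, 0.1067]
tool_rot: [179.9, 0.0, 95.0]
force: [-0.8, 0.2, -2.4]
grip_width: 0.062
grasp_force: 20.0
```

```bash
python3 chk.py
```

```text
[ 0.4796892  -0.06771415  0.10673004] [1.79894757e+02 3.85673765e-02 9.50476454e+01] [-0.75930335  0.21230299 -2.42874399]
face x = 0.0182, slope y -0.000 z 0.051 1623 1449
top 4450 [-0.0158  0.0179] 0.0006 -0.0358
tcp in stand x,y -0.0006317846430941752 0.0006730345842847547
```

Request:
jog_arm:
  motion:
    - [[0,0,0.15,0,0,0,0.6],[0,0,0.3,0,0,0,0.6],[0,0,0.45,0,0,0,0.6],[0,0,0.49,0,0,0,0.6],[0,0,0.49,0,0,0,0.6]]

```text
time_s: 10.35
tool_pos: [0.4777, -0.0673, 0.0552]
tool_rot: [-179.9, -0.1, 95.1]
force: [1.1, 0.1, -1.5]
grip_width: 0.0616
grasp_force: 20.0
```

Request:
jog_arm:
  motion:
    - [[0,0,0.02,0,0,0,0.6],[0,0,0.04,0,0,0,0.6],[0,0,0.04,0,0,0,0.6],[0,0,0.04,0,0,0,0.6]]

```text
time_s: 10.75
tool_pos: [0.4791, -0.0678, 0.0531]
tool_rot: [180.0, 0.0, 95.0]
force: [-0.6, 0.4, 1.9]
grip_width: 0.0615
grasp_force: 20.0
```

Request:
jog_arm:
  motion:
    - [[0,0,0.003,0,0,0,0.25],[0,0,0.003,0,0,0,0.15],[0,0,0.003,0,0,0,0.05],[0,0,0.003,0,0,0,0],[0,0,0.003,0,0,0,0]]

```text
time_s: 11.25
tool_pos: [0.4788, -0.0677, 0.0523]
tool_rot: [180.0, 0.0, 95.0]
force: [0.6, 0.1, -0.3]
grip_width: 0.0844
grasp_force: 0.0
```

Request:
jog_arm:
  motion:
    - [[0,0,-0.2,0,0,0,0],[0,0,-0.5,0,0,0,0],[0,0,-1,0,0,0,0],[0,0,-1,0,0,0,0],[0,0,-1,0,0,0,0]]

```text
time_s: 11.75
tool_pos: [0.4797, -0.068, 0.1534]
tool_rot: [179.9, 0.1, 95.0]
force: [-0.3, -0.1, -1.5]
grip_width: 0.0869
grasp_force: 0.0
```

Request:
jog_arm:
  motion:
    - [[-0.3,0,-0.4,0,0,0,0],[-0.7,0,-0.8,0,0,0,0.3],[-1,0,-1,0,0,0,0.6],[-1,0,-1,0,0,0,0.9],[-1,0,-1,0,0,0,1]]

```text
time_s: 12.25
tool_pos: [0.487, -0.1678, 0.2509]
tool_rot: [-179.9, -0.1, 94.9]
force: [0.4, 0.3, -0.5]
grip_width: 0.0628
grasp_force: 0.0
```

```bash
cat > st2.py <<'E'
from h import *
import sys
o=env.get_obs();print(o['tool_pos'],o['tool_rot'],o['grip_width'])
p,d,K,k1,T=snap('wrist');C=cloud(d,K,k1,T);save(f'pics/{sys.argv[1]}.png',p)
P=C-np.array([.479,-.0671,0]);X=P[:,:,:2]@[-.996,-.089];Y=P[:,:,:2]@[.089,-.996];z=C[:,:,2]
w=(p[:,:,0]>p[:,:,2].astype(int)+25)
m=(d>0)&w&(abs(X)<.04)&(abs(Y)<.0215)&(z>.055)&(z<.1)
if m.sum()>50:
    rc=cv2.minAreaRect((np.c_[X[m],Y[m]]*1000).astype(np.float32));print('roller',m.sum(),rc,np.percentile(z[m],[50,99]))
a=(d>0)&(abs(X)<.012)&(Y>.077)&(Y<.24)&(z>.048)&(z<.07)
if a.sum()>50: print('axle Y',np.percentile(Y[a],[0.5,99.5]),'X',np.median(X[a]),'z',np.percentile(z[a],[50,98]),a.sum())
b=a&(z>.055); print('axle top X', np.median(X[b]), 'Y',np.percentile(Y[b],[.5,99.5]) if b.any() else '')
c=np.array(o['tool_pos'][:2])-[.479,-.0671];print('tcp in stand x,y',c@[-.996,-.089],c@[.089,-.996])
E
python3 st2.py w5
```

```text
[ 0.48696822 -0.16782128  0.2509226 ] [-1.79919604e+02 -1.04424930e-01  9.49262873e+01] 0.06281071596647632
roller 3101 ((-0.01142120361328125, -1.4825420379638672), (61.55537414550781, 40.00389862060547), 0.029034830629825592) [0.08009027 0.08481395]
axle Y [0.08019778 0.21613056] X -2.8395128631282297e-05 z [0.05759444 0.06021354] 1780
axle top X -2.436597511983627e-05 Y [0.09719554 0.21626091]
tcp in stand x,y 0.0010278441159047892 0.10102756169153264
```

View pics/w5.png

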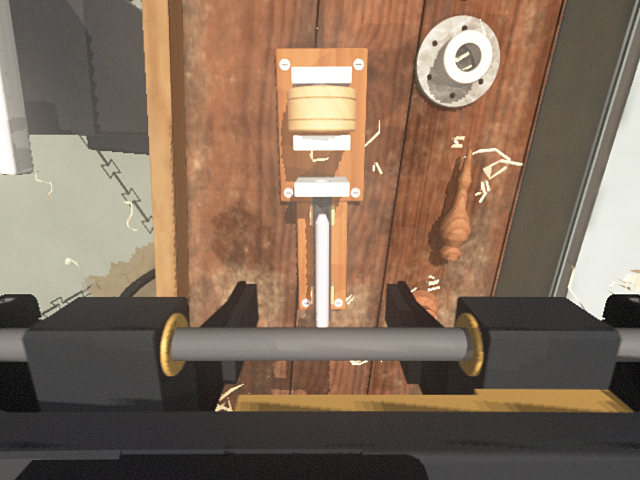

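Roller seated (centred across, top at ~83 mm); axle at (322,265) in the trough, its tail near the fingers' shadow at (322,327). Check the pushing space for the lamp.

Run:
```python
from h import *
f=np.load('top0.npz');d,K,k1,T=[f[k] for k in ['d','K','k1','T']]
P=cloud(d,K,float(k1),T)[d>0]
m=(P[:,2]>.06)&(P[:,0]>.36)&(P[:,0]<.66)&(P[:,1]<-.22)&(P[:,1]>-.5)
for y in np.arange(-.5,-.22,.04):
    q=P[m&(P[:,1]>y)&(P[:,1]<y+.04)]; print(round(y,2),len(q),np.percentile(q,[2,98],axis=0).round(3).tolist() if len(q)>3 else '')
```

```text
-0.5 787 [[0.376, -0.499, 0.063], [0.496, -0.468, 0.242]]
-0.46 91 [[0.362, -0.459, 0.145], [0.407, -0.422, 0.197]]
-0.42 2 
-0.38 1 
-0.34 1 
-0.3 6 [[0.49, -0.284, 0.061], [0.497, -0.262, 0.065]]
-0.26 17 [[0.486, -0.258, 0.06], [0.659, -0.22, 0.122]]
-0.22 0
```

Request:
jog_arm:
  motion:
    - [[-0.3,0.01,0,0,0,0,1],[-0.6,0.01,0,0,0,0,1],[-0.75,0.01,0,0,0,0,1],[-0.75,0.01,0,0,0,0,1],[-0.75,0.01,0,0,0,0,1]]

```text
time_s: 12.8
tool_pos: [0.4951, -0.2398, 0.2514]
tool_rot: [-179.9, -0.1, 95.1]
force: [1.2, -0.1, 0.7]
grip_width: 0.0189
grasp_force: 0.0
```

```bash
python3 st2.py w6
```

```text
[ 0.49507725 -0.23977611  0.25144003] [-1.79943745e+02 -1.27916116e-01  9.51431768e+01] 0.018915087335482507
roller 3122 ((0.15135765075683594, 4.95894718170166), (61.28353500366211, 33.136348724365234), 0.5254305601119995) [0.07866286 0.08502589]
axle Y [0.07904493 0.21651322] X 2.358265062075756e-05 z [0.05756122 0.06040684] 2124
axle top X 2.3528386570828763e-05 Y [0.0967939  0.21664239]
tcp in stand x,y -0.0006447639625245978 0.1734162827349759
```

Tail at stand y ≈ 216 mm, space clear. Going down behind it.

Request:
jog_arm:
  motion:
    - [[-0.4,0,0,0,0,0,1],[-0.72,-0.005,0.3,0,0,0,1],[-0.72,-0.005,0.7,0,0,0,1],[-0.72,-0.005,1,0,0,0,1],[-0.72,-0.005,1,0,0,0,1]]

```text
time_s: 13.35
tool_pos: [0.4985, -0.3104, 0.148]
tool_rot: [-179.6, -0.4, 95.2]
force: [0.3, 1.0, 0.1]
grip_width: 0.0003
grasp_force: 0.0
```

Request:
jog_arm:
  motion:
    - [[0,0,0.3,0,0,0,1],[0,0,0.6,0,0,0,1],[0,0,0.7,0,0,0,1],[0,0,0.7,0,0,0,1],[0,0,0.7,0,0,0,1]]

```text
time_s: 13.85
tool_pos: [0.5023, -0.3138, 0.0844]
tool_rot: [179.9, 0.1, 95.1]
force: [-0.5, -0.7, 0.9]
grip_width: 0.0003
grasp_force: 0.0
```

```bash
python3 st2.py w7
```

```text
[ 0.50229529 -0.31375903  0.08435358] [1.79874145e+02 9.89382923e-02 9.50833332e+01] 0.0003056960309843859
axle Y [0.11434093 0.21692792] X 6.292453146439727e-05 z [0.05804997 0.06022707] 7770
axle top X 0.00013654886510885465 Y [0.11483811 0.21700113]
tcp in stand x,y -0.0012494510502806984 0.2477456702433634
```

View pics/w7.png

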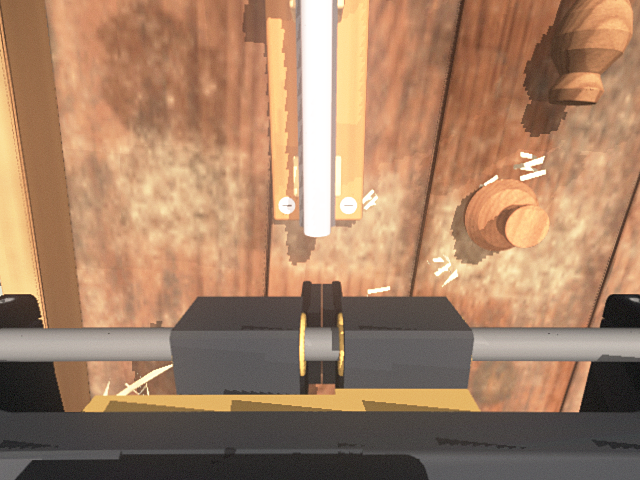

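Axle tail at (316,232), closed fingers behind it at (322,285), aligned. Lower and start pushing.

Request:
jog_arm:
  motion:
    - [[0,-0.01,0.1,0,0,0,1],[0,-0.01,0.175,0,0,0,1],[0,-0.01,0.175,0,0,0,1],[0,-0.01,0.175,0,0,0,1]]

```text
time_s: 14.3
tool_pos: [0.4997, -0.3136, 0.0644]
tool_rot: [-180.0, -0.0, 95.0]
force: [-0.2, 0.2, -0.2]
grip_width: 0.0005
grasp_force: 0.0
```

Request:
jog_arm:
  motion:
    - [[0.08,0,0,0,0,0,1],[0.16,0,0,0,0,0,1],[0.24,0,0,0,0,0,1],[0.32,0,0,0,0,0,1],[0.4,0,0,0,0,0,1]]

```text
time_s: 14.8
tool_pos: [0.4965, -0.2732, 0.065]
tool_rot: [180.0, 0.0, 95.1]
force: [-0.1, -1.4, -1.4]
grip_width: 0.0004
grasp_force: 0.6
```

```bash
python3 st2.py w8
```

```text
[ 0.49651827 -0.27324458  0.0649718 ] [1.79979967e+02 3.61962927e-02 9.50637270e+01] 0.00040697746782476156
axle Y [0.07896775 0.19866044] X 0.0002224059039748601 z [0.05813117 0.06534211] 10902
axle top X 0.0002242186648268421 Y [0.08008645 0.20077579]
tcp in stand x,y 0.0008986726633957338 0.20687913020285756
```

Request:
jog_arm:
  motion:
    - [[0.08,0.005,-0.01,0,0,0,1],[0.16,0.005,-0.01,0,0,0,1],[0.24,0.005,-0.01,0,0,0,1],[0.32,0.005,-0.01,0,0,0,1],[0.4,0.005,-0.01,0,0,0,1]]

```text
time_s: 15.35
tool_pos: [0.4933, -0.2336, 0.0658]
tool_rot: [-180.0, 0.0, 95.0]
force: [-0.7, -2.6, 0.3]
grip_width: 0.0009
grasp_force: 0.9
```

Request:
jog_arm:
  motion:
    - [[0.08,0,0,0,0,0,1],[0.16,0,0,0,0,0,1],[0.24,0,0,0,0,0,1],[0.32,0,0,0,0,0,1],[0.4,0,0,0,0,0,1]]

```text
time_s: 15.85
tool_pos: [0.4899, -0.1936, 0.0659]
tool_rot: [180.0, 0.0, 95.0]
force: [-0.7, -1.5, 0.5]
grip_width: 0.0005
grasp_force: 1.0
```

```bash
python3 st2.py w9
```

```text
[ 0.48991771 -0.19364039  0.065863  ] [1.79988693e+02 1.65898811e-02 9.50402041e+01] 0.0004603216213843559
roller 8942 ((0.3903484344482422, 10.167348861694336), (18.861690521240234, 61.753536224365234), 89.72357940673828) [0.07782098 0.08471383]
axle Y [0.07769764 0.18282367] X -0.00022031940918648373 z [0.05844714 0.06865201] 3299
axle top X -0.00022041208803674417 Y [0.07763996 0.12757974]
tcp in stand x,y 0.000388053874995584 0.12700589996397776
```

Request:
jog_arm:
  motion:
    - [[0.08,0,0,0,0,0,1],[0.16,0,0,0,0,0,1],[0.24,0,0,0,0,0,1],[0.32,0,0,0,0,0,1],[0.38,0,0,0,0,0,1]]

```text
time_s: 16.4
tool_pos: [0.4864, -0.1551, 0.0656]
tool_rot: [-180.0, -0.0, 95.1]
force: [-0.1, -1.2, -0.7]
grip_width: 0.0004
grasp_force: 0.3
```

Run:
```python
from h import *
o=env.get_obs();print(o['tool_pos'],o['force'])
c=np.array(o['tool_pos'][:2])-[.479,-.0671];print('tcp in stand x,y',c@[-.996,-.089],c@[.089,-.996])
p,d,K,k1,T=snap('wrist');np.savez('w10.npz',p=p,d=d,K=K,k1=k1,T=T)
q=topix(K,k1,T,np.array([.479,-.0671,.052])+.075*np.array([.089,-.996,0]))[0];print(q)
x,y=q.astype(int);save('pics/w10.png',cv2.resize(p[max(0,y-110):y+90,max(0,x-130):x+130],None,fx=3,fy=3))
```

```text
[ 0.48638803 -0.15506714  0.06561242] [-0.06859017 -1.2472843  -0.71974865]
tcp in stand x,y 0.00047059391584842753 0.08827281032588057
[320.75502193 276.44299189]
```

View pics/w10.png

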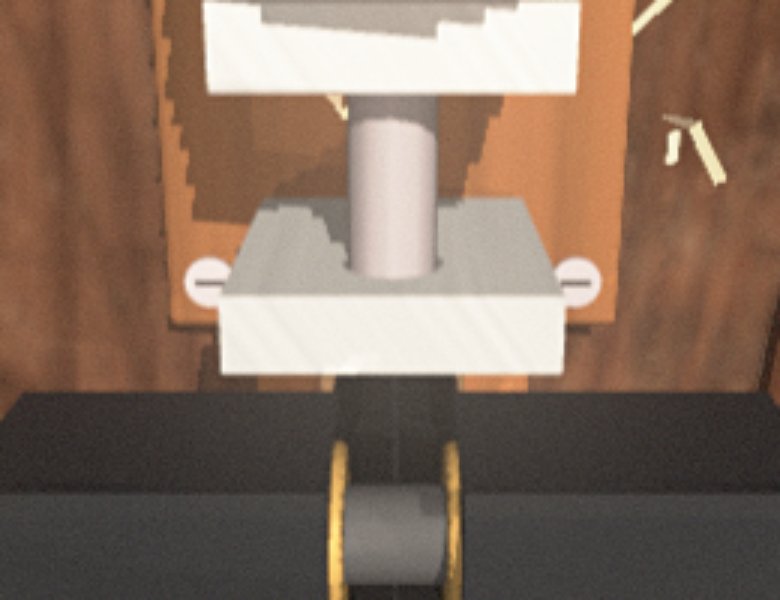

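The axle runs through the outer plate (crop (392,270)) and into the middle one; the fingers sit just short of the outer plate's face. Ease in the last few mm.

Request:
jog_arm:
  motion:
    - [[0.015,0,0,0,0,0,1],[0.03,0,0,0,0,0,1],[0.03,0,0,0,0,0,1]]

```text
time_s: 16.75
tool_pos: [0.4863, -0.1535, 0.0657]
tool_rot: [-180.0, 0.0, 95.0]
force: [-0.1, -0.2, 0.6]
grip_width: 0.0006
grasp_force: 0.0
```

Request:
jog_arm:
  motion:
    - [[0.005,0,0,0,0,0,1],[0.01,0,0,0,0,0,1],[0.01,0,0,0,0,0,1]]

```text
time_s: 17.05
tool_pos: [0.4863, -0.1531, 0.0658]
tool_rot: [180.0, 0.1, 95.0]
force: [0.4, -3.1, -0.6]
grip_width: 0.0004
grasp_force: 1.2
```

Request:
jog_arm:
  motion:
    - [[-0.1,0,0,0,0,0,1],[-0.2,0,-0.1,0,0,0,1],[-0.3,0,-0.5,0,0,0,1],[-0.3,0,-0.8,0,0,0,1],[-0.3,0,-0.8,0,0,0,1]]

```text
time_s: 17.55
tool_pos: [0.492, -0.1842, 0.1508]
tool_rot: [179.6, 0.2, 95.0]
force: [0.5, -0.2, 0.2]
grip_width: 0.0005
grasp_force: 0.0
```

Request:
jog_arm:
  motion:
    - [[-0.4,0,0,0,0,0,1],[-0.8,0,0,0,0,0,1],[-1,0,0,0,0,0,1],[-1,0,0,0,0,0,1],[-1,0,0,0,0,0,1]]

```text
time_s: 18.05
tool_pos: [0.4974, -0.281, 0.1452]
tool_rot: [-180.0, -0.1, 95.0]
force: [0.4, 0.7, -0.3]
grip_width: 0.0002
grasp_force: 0.0
```

Run:
```python
from h import *
p,d,K,k1,T=snap('wrist');np.savez('w11.npz',p=p,d=d,K=K,k1=k1,T=T)
C=cloud(d,K,k1,T);P=C-np.array([.479,-.0671,0]);X=P[:,:,:2]@[-.996,-.089];Y=P[:,:,:2]@[.089,-.996];z=C[:,:,2]
m=(d>0)&(z>.046)&(z<.058)&(Y>.06)&(Y<.1)
h=m&(abs(X)<.005);g=m&(abs(X)>.011)&(abs(X)<.022)
print('tail Y',np.percentile(Y[h],[5,25,50,75,95]).round(4),h.sum(),'plate face Y',np.percentile(Y[g],[5,50,95]).round(4),g.sum())
q=topix(K,k1,T,np.array([.479,-.0671,.052])+.075*np.array([.089,-.996,0]))[0];print(q)
x,y=q.astype(int);y=max(y,90);save('pics/w12.png',cv2.resize(p[max(0,y-150):y+60,x-120:x+120],None,fx=2.8,fy=2.8))
```

```text
tail Y [0.0748 0.0754 0.0824 0.0903 0.0974] 340 plate face Y [0.0749 0.0752 0.0755] 213
[320.94564062  29.07539238]
```

View pics/w12.png

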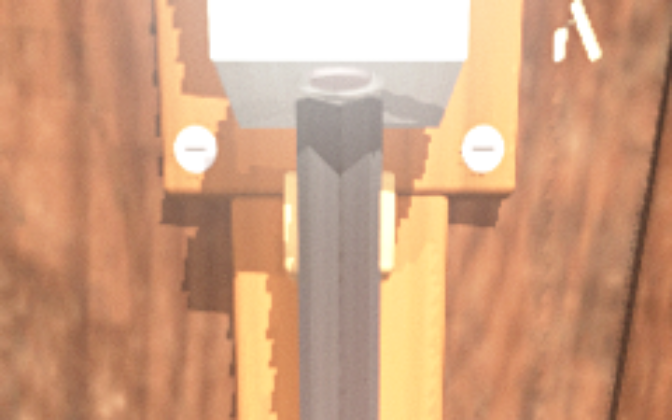

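The axle's flat end shows at (342,80) in the hole, looking flush with the plate's face; the trough is empty. One numeric check before handing in.

Run:
```python
from h import *
f=np.load('w11.npz');d,K,k1,T=[f[k] for k in ['d','K','k1','T']]
C=cloud(d,K,float(k1),T);P=C-np.array([.479,-.0671,0]);X=P[:,:,:2]@[-.996,-.089];Y=P[:,:,:2]@[.089,-.996];z=C[:,:,2]
h=(d>0)&(z>.051)&(z<.058)&(Y>.06)&(Y<.1)&(abs(X)<.004)
t=np.percentile(Y[h],[5,50,95]);print(t.round(4),h.sum())
if abs(t[1]-.075)<.003 and h.sum()>15: print(env.sign_off())
```

```text
[0.0743 0.0753 0.0756] 60
the job is handed in; nothing more can be done
None
```

The job is handed in: the roller is seated and released in the stand's rest, the axle is pushed through with its flat end measured within about 0.5 mm of flush with the outer plate's face, and the arm is clear; I did not see the judge's result.

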